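Make up the fittings kits for a rolling chest and a drawer

ROBOT

A 6-joint arm with a two-finger parallel gripper is mounted at the origin on the work surface. World frame = base frame: x ahead of the robot, y to its left, z up, the work surface at z = 0. Lengths are in m, angles in rad, forces in N, time in s.
With the tool pointing down it reaches from about 0.325 to 0.75 m from the base axis. Payload 7.6 kg.
Tool frame: the origin (TCP) lies on the centre line of the jaws, within the pads' length; the fingertips stand 19 mm ahead of it and the grasp point (between the pads) is the TCP; x points along the fingers, y is the direction in which the jaws open and shut, and the axes are right-handed (so a half turn about x gives the same grasp; the last joint's range is limited). The gripper opens to 85 mm and grips with 20 to 120 N. Pads are 22 mm wide; open, the fingers measure 114 mm over their backs; the gripper's body (76 mm by 85 mm) begins 54 mm behind the grasp point. The pads swing forward as they close: fully open they stand 13 mm farther back than shut.
Start: joints at [-1.223, 0.052, 1.401, -0, 1.689, -0.07], TCP at [0.213, -0.48, 0.212] pointing down, gripper open.
Joint ranges: [-2.9, 2.9], [-0.91, 2.17], [0.12, 2.37], [-1.06, 4.2], [0.26, 2.73], [-2.93, 2.93]. Speed limits (rad/s): [2.57, 2.57, 3.01, 3.14, 3.14, 3.14].

INTERFACE

Orientations are given as a unit quaternion [w, x, y, z].
In Python, from workcell import state, read_camera, camera_info, sign_off, search_frame, pinpoint gives the robot as it stands. The module is installed in compiled form; this text tells all that it offers.
- The arm moves only by the tool move_arm, never from a script. Its argument "deltas" is one flat list of numbers, 7 for each row, row after row: the turn, a rotation vector about the tool's x, y, z in units of 10 degrees (1.0 is 10 degrees), then the shift along the tool's x, y, z in units of 30 mm (1.0 is 30 mm), then the opening, from -1 (shut) to 1 (fully open), so that 0 is half open. A call has 1 to 5 rows; each row is the pose to reach, as a shift and turn from the pose commanded when the call began, along the tool's axes at that moment; what a row does not reach only later rows make up. A row lasts 1/8 s, in which the tool goes at most 62.5 mm and 10.7 degrees, less where a joint would pass 70% of its speed; a pose out of reach is approached as far as the arm can. A call with a gripper value outside its range is refused whole. The fingers move at their own pace and stop on an object; "force" is the grip in N (left out, the last holds). Time passes only in rows, so rows that repeat a pose let the fingers close. It gives the time, the measured TCP pose, the force and the opening at its end, in the units of the state.
- state(): the state, without advancing time (a new reading comes with each control period).
- read_camera(name): name is "side" or "top"; returns (picture, depth): 420x560x3 uint8, red, green, blue; 420x560 float32, m along the optical axis (not along the pixel's ray), 0 where there is no reading.
- camera_info(name): a dict with "K" (3x3 intrinsics, pixels), "k1" (the pictures are not rectified: a ray, as slopes to the right and down, at radius r is drawn at 1 + k1 r^2 times it, then the intrinsics apply), "R" (3x3) and "t" (3): a world point X has camera coordinates R X + t. Camera axes: x right, y down, z forward; pixel columns grow to the right and rows downward; lengths in m; the calibration is good to about 2 mm. A picture is of the moment at which its call begins. camera_info takes no time and is no camera call.
- sign_off(): hands the job in, once; it reports no verdict.
Trained networks look in the newest picture that a camera, given by its name, has taken for a name from the list of things; names that differ only in an ending like _2 or _b are one class to them, and where a whole thing is asked for, a point or a joint stands for the part that bears it (a point fixed in the world has none). Each returns a list of dicts, best first, with "p" (0 to 1); they miss things now and then, are a little off and sometimes report something else, mostly with a low value. They report only what shows in the picture. A call takes as long as a camera call. They do not tell look-alikes from the thing itself.
- search_frame(camera, query): "position" ([x, y, z] in m, in world coordinates, good to about 4 mm: the middle of the surface that is visible of it).
- pinpoint(camera, query): "position" ([x, y, z] in m, in world coordinates, good to about 4 mm: a listed point, or the origin of a listed thing).
The state is a dict: "time": time; "qpos": joint angles; "qd": joint speeds; "joint_efforts": joint torques, N m; "tcp_pos": TCP position; "tool_rot": TCP orientation; "ft_force": force on the tool from outside, world axes, zero at the start; "wrist_torque": the same for the moment, N m; "finger_gap": finger opening in m.
Only numpy, scipy, OpenCV 4.12 (cv2) and the standard library are available. Lean on these libraries where they do the work, as an engineer would, in place of code of your own. Each camera call takes 0.05 s, during which the arm holds its last target. There are 200 camera calls.

TASK

Make up two kits of fittings from the stock on the bench, one fitting to a compartment: for the rolling chest, in the three-compartment tray, put the longer bar handle into the long compartment and the castor and the tin of screws into the two short ones, either way round; for the drawer, put the larger wooden knob and the corner bracket into the two-compartment tray, either way round. Set each one down flat on the floor of its compartment, the same way up as it stands now, and let go of it. Leave the shorter handle and the smaller knob standing where they are.

Things in the scene. Friction and masses are not known exactly. Their poses are not given: they have to be found in the camera images.
- tray_three: Fixed shallow wooden tray, 206 (x) by 168 (y), 20 high; floor 5 thick, rim and dividers 6 thick, compartments 15 deep. Origin: centre of underside. Three compartments: the half at negative y is one long compartment, 194 by 75, centre [0, -40.5]; the half at positive y is split at x = 0 into two short ones, 94 (x) by 75 (y), centres [-50, 40.5] and [50, 40.5].
- tray_two: Fixed shallow wooden tray, 206 (x) by 168 (y), 20 high; floor 5 thick, rim and dividers 6 thick, compartments 15 deep. Origin: centre of underside. Two equal compartments, parted by one divider along y at x = 0: each 94 (x) by 156 (y), centres [-50, 0] and [50, 0].
- long_handle: The longer steel bar handle standing on two feet, 118 long along its y: round bar, diameter 11, axis at z = 30 (top 36), on posts (diameter 10) at y = +-48 with round foot plates of diameter 22. Origin: centre of the underside between the feet. Grip across the bar (closing along x) at its middle.
- short_handle: The shorter (in neither kit) steel bar handle standing on two feet, 70 long along its y: round bar, diameter 11, axis at z = 30 (top 36), on posts (diameter 10) at y = +-24 with round foot plates of diameter 22. Origin: centre of the underside between the feet. Grip across the bar (closing along x) at its middle.
- castor: Steel swivel castor, rubber wheel up, on its fixing plate (50 in x, 44 in y, 3 thick). Fork with two flat cheeks, outer faces 28 apart along y, z = 11 to 49, about 24 wide at x = 4; wheel diameter 40, axle along y at z = 37; top at 57. Origin: centre of the plate's underside. Grip across the cheeks (closing along y) at x = 4, z = 34.
- tin: Closed round plain metal tin of screws with a flat lid, diameter 46, 36 high. Origin: centre of the underside; z up.
- large_knob: The larger turned light wooden drawer knob, standing on its foot (diameter 28): thin neck, mushroom head of diameter 44 with upright sides from z = 23 to 31; 38 high. Origin: centre of the foot's underside; z up.
- small_knob: The smaller turned wooden drawer knob of the same form, in neither kit: head diameter 28, 25 high, foot diameter 18. Origin: centre of the foot's underside.
- bracket: Cast aluminium corner bracket on its base plate (44 in x, 36 in y, 4 thick); upright plate 4 thick at the -x end, 44 high; two triangular side webs with flat outer faces 36 apart along y. Origin: centre of the base plate's underside. Grip across the webs (closing along y) about x = -8, z = 26 to 28.
Not all that is in view belongs to the job. Leave any blue look-alike of the castor alone. What is shaped like the large_knob but pink is not meant.

How it is judged:
At the end, for the whole second after the job is handed in: Handle, castor and tin in the three-compartment tray, large knob and bracket in the two-compartment one, each origin within its own compartment, underside within 5 mm of its floor, upright within 0.15 rad, at rest, released; short handle and small knob within 25 mm of their start and standing (x of long_handle in the frame of tray_three between -0.1 and 0.1 m and y of long_handle in the frame of tray_three between -0.081 and 0 m and (((x of castor in the frame of tray_three between -0.1 and 0 m and y of castor in the frame of tray_three between 0 and 0.081 m) and (x of tin in the frame of tray_three between 0 and 0.1 m and y of tin in the frame of tray_three between 0 and 0.081 m)) or ((x of castor in the frame of tray_three between 0 and 0.1 m and y of castor in the frame of tray_three between 0 and 0.081 m) and (x of tin in the frame of tray_three between -0.1 and 0 m and y of tin in the frame of tray_three between 0 and 0.081 m))) and (((x of large_knob in the frame of tray_two between -0.1 and 0 m and y of large_knob in the frame of tray_two between -0.081 and 0.081 m) and (x of bracket in the frame of tray_two between 0 and 0.1 m and y of bracket in the frame of tray_two between -0.081 and 0.081 m)) or ((x of large_knob in the frame of tray_two between 0 and 0.1 m and y of large_knob in the frame of tray_two between -0.081 and 0.081 m) and (x of bracket in the frame of tray_two between -0.1 and 0 m and y of bracket in the frame of tray_two between -0.081 and 0.081 m))) and z of long_handle in the frame of tray_three between 0.001 and 0.01 m and angle between each of long_handle, castor, tin, large_knob, bracket's own z axis and vertical below 0.15 rad and linear speed of each of long_handle, castor, tin, large_knob, bracket below 0.02 m/s and angular speed of each of long_handle, castor, tin, large_knob, bracket below 0.2 rad/s and z of castor in the frame of tray_three between 0.001 and 0.01 m and z of tin in the frame of tray_three between 0.001 and 0.01 m and z of large_knob in the frame of tray_two between 0.001 and 0.01 m and z of bracket in the frame of tray_two between 0.001 and 0.01 m and distance of each of short_handle, small_knob from where it was at the start of the episode below 0.025 m and angle between each of short_handle, small_knob's own z axis and vertical below 0.3 rad); the robot touches nothing.
It fails at once if the shorter handle or the smaller knob is carried off or shoved away (more than 40 mm) (distance of any of short_handle, small_knob from where it was at the start of the episode above 0.04 m).
It also fails if it takes over 120 s, if anything falls off the work surface, if the arm or the gripper's body presses on something with over 40 N, if the wrist force passes 120 N, or if a joint passes its speed limit or range.

## Working session

There is one attempt and no reset: what is moved stays moved. The work goes in short steps, Python scripts to look and compute and a tool call to move; the robot and the scene stay as the last step left them, time stands still between calls to the robot, and variables do not carry over. Pictures are saved under pics/ and viewed, about 12 in all and at most 16, crops included, and the job is handed in when it is done.

Besides the shell and the picture viewer there is one more tool, called after "Emit:" as name(argument=value, ...) on one line, values as JSON. move_arm: Moves the arm, as the interface text tells. Its arguments: {"type":"object","properties":{"deltas":{"type":"array"},"force":{"type":"number"}},"required":["deltas"]}

```bash
mkdir -p pics
cat > h.py <<'E'
import numpy as np, cv2
from workcell import *
def save(cam,name):
    im,d=read_camera(cam); cv2.imwrite('pics/'+name+'.png',im[:,:,::-1]); np.save('pics/'+name+'.npy',d); return im,d
def cloud(cam,d):
    c=camera_info(cam);K=np.array(c['K'],float);R=np.array(c['R']);t=np.array(c['t'])
    h,w=d.shape;u,v=np.meshgrid(np.arange(w),np.arange(h))
    p=cv2.undistortPoints(np.stack([u,v],-1).reshape(-1,1,2).astype(float),K,np.array([c['k1'],0,0,0.]),).reshape(h,w,2)
    X=np.concatenate([p*d[...,None],d[...,None]],-1)
    P=(X-t)@R; P[d==0]=np.nan
    return P
def proj(cam,X):
    c=camera_info(cam);R=np.array(c['R']);t=np.array(c['t'])
    return cv2.projectPoints(np.atleast_2d(X).astype(float),cv2.Rodrigues(R)[0],t,np.array(c['K'],float),np.array([c['k1'],0,0,0.]))[0].reshape(-1,2)
E
python3 - <<'E'
from h import *
print(state())
for c in ['top','side']:
    save(c,c+'0'); i=camera_info(c); print(c,np.round(-np.array(i['R']).T@np.array(i['t']),3),i['k1'],np.round(i['K'],1).tolist())
    for q in ['tray_three','tray_two','long_handle','short_handle','castor','tin','large_knob','small_knob','bracket']:
        print(q,[(round(r['p'],2),np.round(r['position'],3).tolist(),np.round(proj(c,r['position'])[0]).tolist()) for r in pinpoint(c,q)])
E
```

```text
{'time': 0.0, 'qpos': array([-1.22329706e+00,  5.28476001e-02,  1.40175716e+00, -2.47167984e-05,
        1.68860671e+00, -7.03103808e-02]), 'qd': array([-0.00140639,  0.00066581,  0.00039811,  0.00067902,  0.00100548,
       -0.00021861]), 'joint_efforts': array([ 7.15984243e-04, -3.81667149e+01, -3.60187626e+01, -6.73762315e-06,
        6.15922501e-03,  1.60121782e-06]), 'tcp_pos': array([ 0.21291566, -0.47951138,  0.21145042]), 'tool_rot': array([-0.14607923, -0.69164563, -0.14721053,  0.69182096]), 'ft_force': array([-0.45254828,  0.54785712, -0.07268462]), 'wrist_torque': array([-0.00394561, -0.04449604, -0.02876213]), 'finger_gap': 0.08562715944919419}
top [0.442 0.007 1.008] 0.004429581336950451 [[386.1, 0.0, 279.9], [0.0, 386.1, 207.1], [0.0, 0.0, 1.0]]
tray_three [(0.77, [0.512, -0.312, 0.003], [406.0, 207.0])]
tray_two [(0.74, [0.496, 0.322, 0.004], [163.0, 219.0])]
long_handle [(0.69, [0.572, 0.0, -0.0], [286.0, 187.0])]
short_handle [(0.6, [0.44, 0.132, 0.002], [237.0, 239.0])]
castor [(0.78, [0.694, -0.241, -0.004], [376.0, 140.0]), (0.69, [0.698, -0.012, -0.003], [289.0,
[... 366 characters left out ...]
380.8, 209.9], [0.0, 0.0, 1.0]]
tray_three [(0.65, [0.513, -0.316, -0.004], [355.0, 364.0])]
tray_two [(0.77, [0.492, 0.325, 0.002], [218.0, 135.0])]
long_handle [(0.88, [0.576, 0.001, 0.001], [302.0, 210.0]), (0.22, [0.456, -0.123, 0.002], [272.0, 277.0])]
short_handle [(0.57, [0.439, 0.126, -0.001], [221.0, 192.0])]
castor [(0.88, [0.693, -0.001, 0.002], [352.0, 194.0]), (0.57, [0.699, -0.235, -0.0], [423.0, 278.0])]
tin [(0.55, [0.564, -0.126, -0.003], [326.0, 259.0])]
large_knob [(0.81, [0.454, -0.121, 0.002], [271.0, 276.0]), (0.65, [0.351, -0.147, -0.002], [220.0, 311.0])]
small_knob [(0.43, [0.683, -0.116, 0.0], [377.0, 234.0])]
bracket [(0.85, [0.454, 0.005, -0.001], [247.0, 228.0])]
```

```bash
python3 -c "
import cv2
a=cv2.imread('pics/top0.png')[90:320,130:460];cv2.imwrite('pics/c1.png',cv2.resize(a,None,fx=2.4,fy=2.4,interpolation=2))
a=cv2.imread('pics/side0.png')[90:420,140:480];cv2.imwrite('pics/c2.png',cv2.resize(a,None,fx=1.8,fy=1.8,interpolation=2))"
```

```text
(no output)
```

View pics/c1.png

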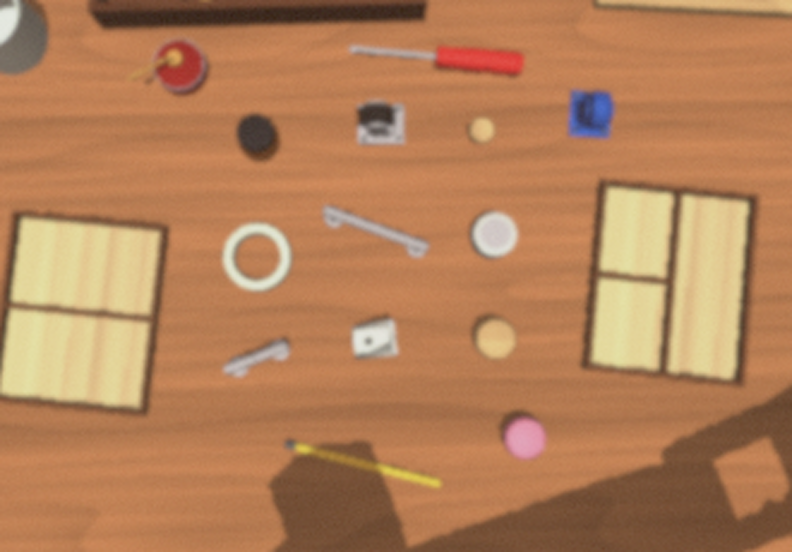

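View pics/c2.png

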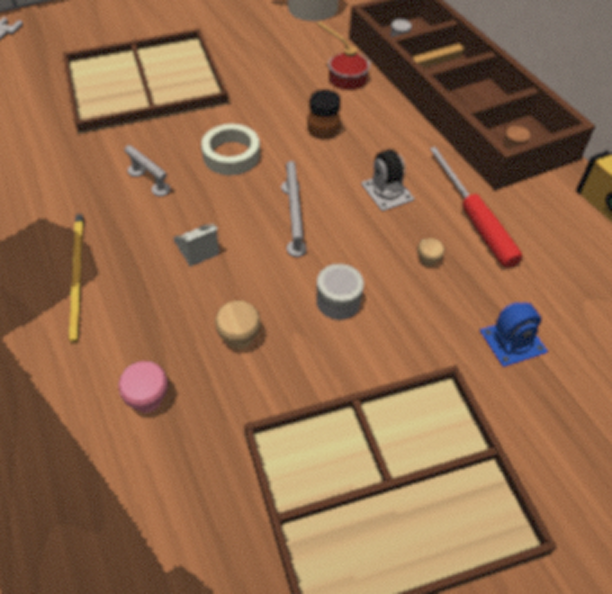

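Run:
```python
from h import *
C={c:cloud(c,np.load(f'pics/{c}0.npy')) for c in ['top','side']}
obj=dict(long=(.574,0,.02,.045,.085),short=(.44,.13,.02,.045,.06),castor=(.696,-.006,.012,.07,.05),castor_plate=(.696,-.006,.0015,.012,.05),tin=(.567,-.127,.03,.045,.05),lk=(.455,-.123,.025,.045,.05),sk=(.68,-.115,.015,.04,.035),br=(.455,.006,.01,.055,.045),brplate=(.455,.006,.002,.01,.045))
for n,(x,y,z0,z1,r) in obj.items():
    for c,P in C.items():
        m=(np.hypot(P[...,0]-x,P[...,1]-y)<r)&(P[...,2]>z0)&(P[...,2]<z1)
        q=P[m]
        if len(q)<8: print(n,c,len(q));continue
        (cx,cy),(w,h),a=cv2.minAreaRect((q[:,:2]*1000).astype(np.float32))
        e=np.linalg.svd(q[:,:2]-q[:,:2].mean(0),full_matrices=False)[2][0]
        print(n,c,len(q),'rect',np.round([cx,cy,w,h,a],1),'mean',np.round(q.mean(0)*1000,1),'pca',round(np.degrees(np.arctan2(e[1],e[0])),1),'zmax',round(np.percentile(q[:,2],98),4))
for n,x,y in [('t3',.512,-.314),('t2',.494,.323)]:
    for c,P in C.items():
        m=(abs(P[...,0]-x)<.135)&(abs(P[...,1]-y)<.115)&(P[...,2]>.003)&(P[...,2]<.03)
        q=P[m]; print(n,c,np.round(cv2.minAreaRect((q[:,:2]*1000).astype(np.float32)),1) if 0 else cv2.minAreaRect((q[:,:2]*1000).astype(np.float32)))
ims=[]
for x,y in [(.696,-.006),(.455,.006)]:
    row=[]
    for c in ['top','side']:
        im=cv2.imread(f'pics/{c}0.png');u,v=proj(c,[x,y,.02])[0].astype(int)
        row.append(cv2.resize(im[v-22:v+22,u-22:u+22],(300,300),interpolation=cv2.INTER_CUBIC))
    ims.append(np.hstack(row))
cv2.imwrite('pics/c3.png',np.vstack(ims))
```

```text
long top 200 rect [573.7   1.  117.6  11.4  68.2] mean [573.1   0.8  34.6] pca -111.8 zmax 0.0381
long side 238 rect [5.747e+02 4.000e-01 1.195e+02 1.110e+01 6.840e+01] mean [572.3  -5.2  35.3] pca -111.6 zmax 0.0381
short top 116 rect [440.  129.9  10.5  69.2  20.5] mean [439.8 130.   34.6] pca -69.5 zmax 0.0385
short side 149 rect [441.8 129.2  11.3  69.5  17.8] mean [441.4 125.7  33.7] pca -70.8 zmax 0.0378
castor top 188 rect [692.8  -3.2  36.3  30.6  88.2] mean [689.9  -3.4  45.8] pca -90.6 zmax 0.0584
castor side 379 rect [693.2  -3.5  30.9  39.9   2.8] mean [690.4 -10.4  38.5] pca -51.2 zmax 0.0587
castor_plate top 317 rect [694.   -5.   98.1  92.   57.9] mean [691.6  -8.9   3.3] pca -162.0 zmax 0.0094
castor_plate side 569 rect [693.9  -8.2  91.8  98.5  52.9] mean [691.5 -14.9   3.5] pca 143.6 zmax 0.011
tin top 258 rect [ 564.3 -124.8   43.2   43.7   88.7] mean [ 564.  -124.9   36.4] pca 152.3 zmax 0.0395
tin side 456 rect [ 565.2 -125.7   45.1   45.5   11.8] mean [ 564.  -127.6   37. ] pca -121.1 zmax 0.0393
lk top 237 rect [ 454.4 -121.9   43.1   40.2   88.8] mean [ 454.1 
[... 474 characters left out ...]
5  40.1   4.9] mean [456.6 -12.8  28.9] pca 176.3 zmax 0.046
brplate top 257 rect [455.5   6.7  85.8  82.9  88.3] mean [455.6   6.5   4. ] pca 85.3 zmax 0.0081
brplate side 277 rect [455.7   7.   85.4  86.6  14. ] mean [453.9   1.5   3.5] pca -48.2 zmax 0.0091
t3 top ((512.8526611328125, -314.3331298828125), (228.27088928222656, 267.7071533203125), 89.86893463134766)
t3 side ((511.88275146484375, -314.0921936035156), (269.7732849121094, 228.91343688964844), 0.015819279477000237)
t2 top ((492.8583984375, 323.19683837890625), (266.8283996582031, 229.83116149902344), 0.805772066116333)
t2 side ((493.10284423828125, 313.0548400878906), (207.31069946289062, 267.49884033203125), 89.69249725341797)
```

View pics/c3.png

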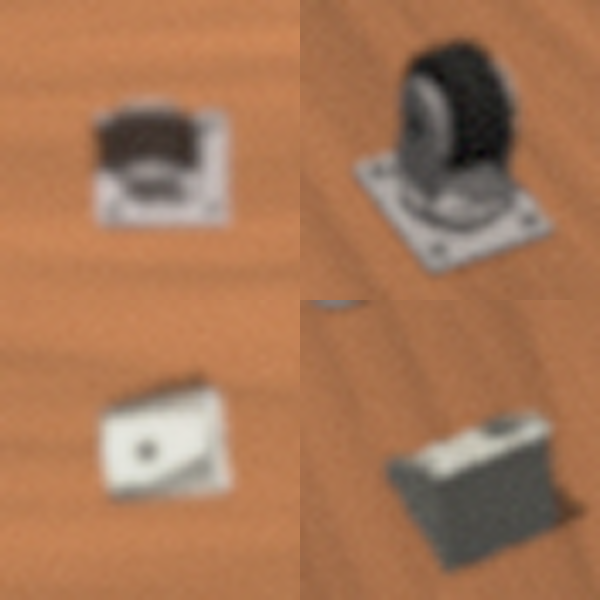

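Run:
```python
from h import *
C={c:cloud(c,np.load(f'pics/{c}0.npy')) for c in ['top','side']}
for (x,y) in [(.455,.006)]:
  for c,P in C.items():
    print(c,'rows: x high->low, cols y high->low (5mm), max z mm')
    for xi in np.arange(x+.035,x-.036,-.005):
        print('%4d'%(xi*1000),' '.join('%3.0f'%(1000*np.nanmax(P[...,2][m])) if (m:=(abs(P[...,0]-xi)<.0025)&(abs(P[...,1]-yi)<.0025)).any() else '  .' for yi in np.arange(y+.035,y-.036,-.005)))
# tray rims: z between .014 and .026, inliers
for n,x,y in [('t3',.512,-.314),('t2',.494,.323)]:
    for c,P in C.items():
        m=(abs(P[...,0]-x)<.125)&(abs(P[...,1]-y)<.105)&(P[...,2]>.0165)&(P[...,2]<.026)
        k=cv2.morphologyEx(m.astype(np.uint8),cv2.MORPH_CLOSE,np.ones((3,3)))
        nl,l,s,_=cv2.connectedComponentsWithStats(k,connectivity=8); b=1+np.argmax(s[1:,4])
        q=P[(l==b)&m]; print(n,c,len(q),cv2.minAreaRect((q[:,:2]*1000).astype(np.float32)))
```

```text
top rows: x high->low, cols y high->low (5mm), max z mm
 490   3   2   1   4   4   1   2   1   3   2   4   3   2   0  -1
 485   1   6   3   2   1   5   3   3   1   2   3   4  -1  -1   0
 480   1   1   3   3   2   2   3   0   3   1   4   4   2   4  -1
 475   1   2   1   7   1   0  26  29  -1  42  44  47   3   2   3
 470   3   0   2  12  17  21  24  34  37  41  45  46   1   3   2
 464   2   3   1   4   6   7   8   5   7   4   5  46   2   3   2
 459   3   3   2   4   5   6   6   6   6   8   5  46  -0   0   2
 454   4   0   3   4   8   6   8   8  11   5   6  45   2   2   2
 449   6   2   1   4   6   7   5   4   6   6   6  43  46   5   1
 444   2   1   5   5   7   3   6   5   7   9   5  46  45   1   1
 439   2   2   3  10  16  17  22  26  33  37  45  47  48   4   0
 434   2   2   1   1   2  17  21   1   1   3   2   3   4   1   1
 429   4  -2   3   1   4  -0   2  -1   1   2   3   3   2   2   3
 424   1  -0   2   2   2   2   3   2   1   2   2   0   3   3   5
 419   2   3   2   2   2   1   2   4  -1   3   2   3   0   3   2
side rows: x high->low, cols y high->low (5mm), max z mm
 490   2   1
[... 714 characters left out ...]
1   4   2   6   3   4   3   2   2   2   2   3   3   3
 429   3   2   5   2   2   2   2   2   3   2   3   2   2   2   3
 424   1   3   2   3   3   2   3   2   1   2   2   3   3   2   3
 419   3   3   3   3   2   2   2   3   2   2   2   2   2   3   3
t3 top 976 ((510.7166442871094, -315.11474609375), (171.18515014648438, 206.0792694091797), 82.62663269042969)
t3 side 2707 ((512.1290283203125, -315.1031799316406), (169.97006225585938, 206.7067413330078), 82.4886245727539)
t2 top 818 ((493.20074462890625, 322.248291015625), (169.29603576660156, 205.8890380859375), 82.92797088623047)
t2 side 675 ((495.0333557128906, 320.03582763671875), (172.78860473632812, 204.39500427246094), 83.15390014648438)
```

```bash
cat > g.py <<'E'
import sys
from h import *
from scipy.spatial.transform import Rotation as Ro
# usage: g.py x y z yaw_deg(of jaw axis)  (mm) -> deltas
def plan(x,y,z,a):
    s=state(); q=np.array(s['tool_rot']); R=Ro.from_quat(q[[1,2,3,0]]); p=np.array(s['tcp_pos'])
    M=R.as_matrix(); cur=np.degrees(np.arctan2(M[1,1],M[0,1]))
    dq1=np.degrees(np.arctan2(y,x)-np.arctan2(p[1],p[0]))
    print('now',np.round(p*1000,1),'yaw %.1f'%cur,'q6 %.2f'%s['qpos'][5],'gap %.4f'%s['finger_gap'],'F',np.round(s['ft_force'],1),'t %.2f'%s['time'])
    for aa in (a,a+180):
        d=(aa-cur+180)%360-180; b=np.radians(aa)
        T=np.stack([[0,0,-1],[np.cos(b),np.sin(b),0],np.cross([0,0,-1],[np.cos(b),np.sin(b),0])],1)
        rv=(R.inv()*Ro.from_matrix(T)).as_rotvec(degrees=True)/10
        print('yaw %d turn %.0f q6~%.2f or %.2f'%(aa,d,s['qpos'][5]-np.radians(d-dq1),s['qpos'][5]+np.radians(d-dq1)),'rot',np.round(rv,2),'shift',np.round(M.T@(np.array([x,y,z])/1000-p)/.03,2))
for i in range(1,len(sys.argv),4):
    v=list(map(float,sys.argv[i:i+4])); plan(v[0]/1,v[1],v[2],v[3])
E
python3 g.py 574 1 130 -21.8
```

```text
now [ 213.  -479.8  212.3] yaw -66.1 q6 -0.07 gap 0.0851 F [-0.  -0.9  0.7] t 1.00
yaw -21 turn 44 q6~0.31 or -0.45 rot [-4.43  0.   -0.  ] shift [  2.74  -9.77 -17.5 ]
yaw 158 turn -136 q6~3.45 or -3.59 rot [13.57 -0.   -0.  ] shift [  2.74  -9.77 -17.5 ]
```

Emit:
move_arm(deltas=[-4.4,0,0,2,-9.8,-17.5,1,-4.4,0,0,2,-9.8,-17.5,1,-4.4,0,0,2,-9.8,-17.5,1,-4.4,0,0,2,-9.8,-17.5,1,-4.4,0,0,2,-9.8,-17.5,1], force=40)

```text
time: 1.62
tcp_pos: [0.4003, -0.2292, 0.1814]
tool_rot: [0.396, 0.586, 0.395, -0.586]
ft_force: [1.1, -0.5, -0.5]
finger_gap: 0.0855
```

```bash
python3 g.py 574 1 110 -21.8
```

```text
now [ 400.3 -229.2  181.4] yaw -21.9 q6 -0.22 gap 0.0855 F [ 1.1 -0.5 -0.5] t 1.62
yaw -21 turn 0 q6~0.30 or -0.74 rot [-0.01  0.   -0.01] shift [ 2.38  2.5  -9.28]
yaw 158 turn -180 q6~3.44 or -3.88 rot [ 1.799e+01 -1.000e-02 -0.000e+00] shift [ 2.38  2.5  -9.28]
```

Emit:
move_arm(deltas=[0,0,0,2.4,2.5,-9.3,1,0,0,0,2.4,2.5,-9.3,1,0,0,0,2.4,2.5,-9.3,1,0,0,0,2.4,2.5,-9.3,1,0,0,0,2.4,2.5,-9.3,1])

```text
time: 2.25
tcp_pos: [0.5746, 0.0017, 0.1085]
tool_rot: [-0.395, -0.586, -0.396, 0.586]
ft_force: [0.2, -1.0, 0.3]
finger_gap: 0.0855
```

```bash
python3 g.py 574 1 30 -21.8
```

```text
now [574.6   1.7 108.5] yaw -22.0 q6 0.32 gap 0.0855 F [ 0.2 -1.   0.3] t 2.25
yaw -21 turn 0 q6~0.32 or 0.33 rot [-0.02  0.    0.  ] shift [ 2.62 -0.01  0.03]
yaw 158 turn -180 q6~3.46 or -2.81 rot [17.98  0.   -0.  ] shift [ 2.62 -0.01  0.03]
```

Emit:
move_arm(deltas=[0,0,0,1.5,0,0,1,0,0,0,2.6,0,0,1,0,0,0,2.6,0,0,0,0,0,0,2.6,0,0,-1,0,0,0,2.6,0,0,-1])

```text
time: 2.88
tcp_pos: [0.5749, -0.0008, 0.0335]
tool_rot: [0.396, 0.588, 0.394, -0.585]
ft_force: [0.2, 0.2, 0.6]
finger_gap: 0.0323
```

Emit:
move_arm(deltas=[0,0,0,0,0,0,-1,0,0,0,0,0,0,-1,0,0,0,-2.6,0,0,-1,0,0,0,-2.6,0,0,-1,0,0,0,-2.6,0,0,-1])

```text
time: 3.5
tcp_pos: [0.5745, -0.0006, 0.1107]
tool_rot: [0.396, 0.587, 0.394, -0.586]
ft_force: [-0.5, 0.4, -0.8]
finger_gap: -0.0001
```

```bash
python3 g.py 506 -355 108 -97.4
```

```text
now [574.5  -0.6 110.7] yaw -22.1 q6 0.32 gap -0.0001 F [-0.5  0.4 -0.8] t 3.50
yaw -97 turn -75 q6~1.02 or -0.38 rot [ 7.53 -0.02 -0.01] shift [ 0.09  2.32 11.81]
yaw 82 turn 105 q6~-2.12 or 2.76 rot [-1.047e+01  1.000e-02 -2.000e-02] shift [ 0.09  2.32 11.81]
```

Run:
```python
from h import *
for c in ['side','top']:
    im,d=save(c,c+'1'); print(c,[(round(r['p'],2),np.round(r['position'],3).tolist()) for r in pinpoint(c,'long_handle')])
    P=cloud(c,d); m=(np.hypot(P[...,0]-.574,P[...,1])<.1)&(P[...,2]>.02)&(P[...,2]<.045); q=P[m]
    print(len(q),cv2.minAreaRect((q[:,:2]*1000).astype(np.float32)))
im=cv2.imread('pics/side1.png')[130:290,220:400];cv2.imwrite('pics/c4.png',cv2.resize(im,None,fx=3,fy=3,interpolation=2))
```

```text
side [(0.66, [0.574, 0.002, 0.001])]
285 ((544.3679809570312, 31.242332458496094), (145.3817138671875, 102.42449188232422), 62.976524353027344)
top [(0.57, [0.578, -0.003, -0.002])]
78 ((572.308349609375, -2.4234657287597656), (110.0638656616211, 10.974199295043945), 68.22724914550781)
```

View pics/c4.png

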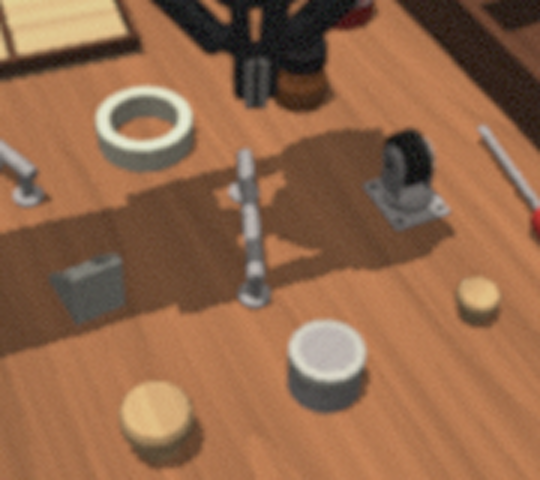

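The picture shows the handle still standing at (250,225) beneath the shut jaws, so I lifted before they had gripped. I'll try again and let the jaws close fully.

Emit:
move_arm(deltas=[0,0,0,0,0,0,0.2,0,0,0,0,0,0,0.2,0,0,0,0,0,0,0.2,0,0,0,1.6,0,0,0.2,0,0,0,2.7,0,0,0.2])

```text
time: 4.32
tcp_pos: [0.5731, -0.0005, 0.0265]
tool_rot: [-0.395, -0.586, -0.395, 0.587]
ft_force: [0.3, 1.0, 0.1]
finger_gap: 0.0514
```

Emit:
move_arm(deltas=[0,0,0,0,0,0,-1,0,0,0,0,0,0,-1,0,0,0,0,0,0,-1,0,0,0,0,0,0,-1,0,0,0,0,0,0,-1])

```text
time: 4.95
tcp_pos: [0.574, -0.0005, 0.0289]
tool_rot: [0.395, 0.587, 0.395, -0.586]
ft_force: [-0.1, -0.5, -1.4]
finger_gap: 0.0002
```

Run:
```python
from h import *
s=state();print(s['finger_gap'],s['tcp_pos'])
im,d=save('side','side2')
im=cv2.imread('pics/side2.png')[130:290,220:400];cv2.imwrite('pics/c5.png',cv2.resize(im,None,fx=4,fy=3.6,interpolation=2))
```

```text
0.00023461519848859324 [ 5.73991059e-01 -5.41659325e-04  2.89113103e-02]
```

View pics/c5.png

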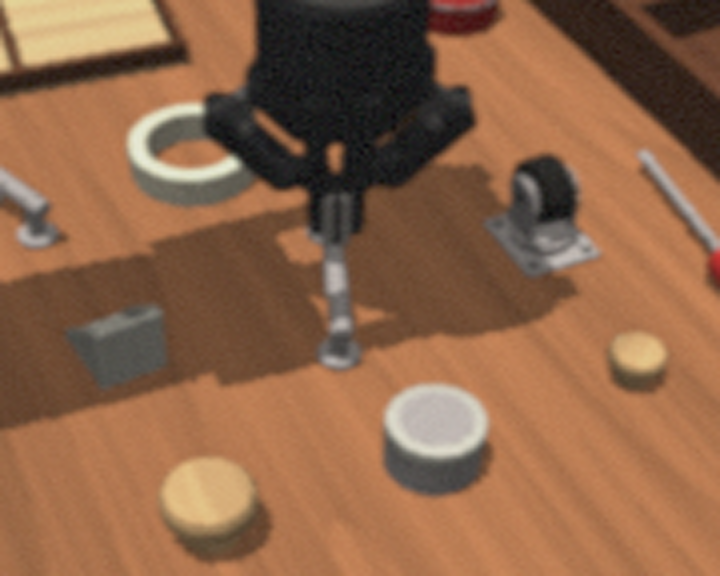

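Run:
```python
from h import *
d=np.load('pics/side2.npy');P=cloud('side',d);c=camera_info('side')
e=np.array([np.cos(np.radians(68.2)),np.sin(np.radians(68.2))])
def show(n,X):
    u,v=proj('side',X)[0]; z=(np.array(c['R'])@X+np.array(c['t']))[2]
    print(n,np.round(X,3),'px',(u,v),'crop',((u-220)*4,(v-130)*3.6),'depth exp %.3f meas %.3f'%(z,d[int(round(v)),int(round(u))]))
show('tcp',np.array([.574,-.0005,.029]));show('tip',np.array([.574,-.0005,.010]))
for s in(-.059,-.03,0,.03,.059): show('bar%g'%s,np.array([.574+e[0]*s,.001+e[1]*s,.035]))
print(np.round(P[178:204:2,304]*1000).tolist())
m=(np.hypot(P[...,0]-.574,P[...,1])<.06)&(P[...,2]>.005)
for k in range(180,205,2): print(k,[tuple(np.round(P[k,j]*1000).astype(int)) if np.isfinite(P[k,j,0]) else None for j in range(297,313,3)])
```

```text
tcp [ 0.574 -0.     0.029] px (np.float64(302.2296090727404), np.float64(201.76420886134383)) crop (np.float64(328.9184362909616), np.float64(258.3511519008378)) depth exp 0.770 meas 0.758
tip [ 0.574 -0.     0.01 ] px (np.float64(302.0458157379091), np.float64(208.14628419358945)) crop (np.float64(328.1832629516364), np.float64(281.32662309692205)) depth exp 0.784 meas 0.748
bar-0.059 [ 0.552 -0.054  0.035] px (np.float64(304.03810255193997), np.float64(221.36712930280794)) crop (np.float64(336.1524102077599), np.float64(328.9216654901086)) depth exp 0.727 meas 0.728
bar-0.03 [ 0.563 -0.027  0.035] px (np.float64(302.992113201493), np.float64(210.18242414040827)) crop (np.float64(331.968452805972), np.float64(288.6567269054698)) depth exp 0.747 meas 0.744
bar0 [0.574 0.001 0.035] px (np.float64(301.9659571037288), np.float64(199.21404555928976)) crop (np.float64(327.86382841491513), np.float64(249.17056401344314)) depth exp 0.767 meas 0.767
bar0.03 [0.585 0.029 0.035] px (np.float64(300.9923863657523), np.float64(188.81162924446724)) crop (np.float64(323.9695454630091), np.float64(2
[... 3390 characters left out ...]
p.int64(-3), np.int64(36)), (np.int64(595), np.int64(24), np.int64(2)), (np.int64(602), np.int64(22), np.int64(1)), (np.int64(607), np.int64(19), np.int64(2))]
202 [(np.int64(576), np.int64(27), np.int64(1)), (np.int64(568), np.int64(-2), np.int64(32)), (np.int64(572), np.int64(-9), np.int64(37)), (np.int64(593), np.int64(19), np.int64(2)), (np.int64(600), np.int64(18), np.int64(0)), (np.int64(604), np.int64(13), np.int64(2))]
204 [(np.int64(573), np.int64(22), np.int64(1)), (np.int64(579), np.int64(20), np.int64(1)), (np.int64(570), np.int64(-12), np.int64(36)), (np.int64(590), np.int64(14), np.int64(2)), (np.int64(596), np.int64(11), np.int64(1)), (np.int64(602), np.int64(8), np.int64(2))]
```

```bash
python3 - <<'E'
from h import *
for n,z in [('side1',110.7),('side2',28.9),('top1',110.7),('side0',212)]:
    P=cloud(n[:-1],np.load(f'pics/{n}.npy'))
    if n=='side0': m=(np.hypot(P[...,0]-.213,P[...,1]+.48)<.07)&(P[...,2]>.05)
    else: m=(np.hypot(P[...,0]-.574,P[...,1])<.014)&(P[...,2]>.048)
    if m.any(): print(n,z,m.sum(),np.round(np.sort(P[m][:,2])[:12]*1000))
E
python3 - <<'E'
from h import *
P=cloud('side',np.load('pics/side1.npy'))
for k in range(140,174,2): print(k,[tuple(int(round(v*1000)) for v in P[k,j]) for j in range(299,312,3) if np.isfinite(P[k,j,0])])
E
```

```text
side1 110.7 452 [133. 135. 135. 135. 136. 136. 136. 137. 137. 137. 138. 138.]
side2 28.9 480 [52. 53. 53. 53. 53. 53. 53. 55. 55. 56. 56. 56.]
top1 110.7 279 [446. 446. 446. 446. 446. 446. 446. 447. 447. 447. 447. 447.]
140 [(560, -10, 194), (566, -9, 191), (684, 211, 3), (576, -12, 190), (580, -14, 190)]
142 [(561, -8, 188), (565, -10, 188), (683, 208, 0), (575, -13, 187), (580, -14, 186)]
144 [(561, -8, 184), (565, -10, 184), (579, 5, 169), (576, -12, 182), (580, -15, 182)]
146 [(561, -8, 179), (565, -11, 180), (577, 1, 168), (575, -13, 179), (581, -14, 178)]
148 [(561, -9, 176), (566, -10, 175), (574, -5, 168), (576, -12, 173), (580, -15, 174)]
150 [(561, -7, 170), (567, -8, 169), (572, -9, 168), (576, -13, 169), (583, -10, 165)]
152 [(563, -5, 164), (567, -8, 165), (571, -12, 166), (576, -13, 166), (583, -11, 161)]
154 [(564, -3, 158), (567, -8, 160), (571, -11, 161), (576, -13, 160), (583, -12, 158)]
156 [(564, -2, 152), (567, -8, 155), (571, -11, 157), (577, -13, 156), (584, -10, 151)]
158 [(564, -2, 147), (567, -9, 152), (572, -9, 150), (577, -13, 151), (584, -10, 146)]
160 [(564, -2, 143), (567, -9, 147), (572, -10, 147), (578, -11, 145), (584, -11, 143)]
162 [(564, -4, 140), (567, -10, 143), (572, -11, 143), (577, -12, 142), (656, 123, 9)]
164 [(632, 136, 2), (567, -8, 137), (572, -11, 138), (577, -13, 138), (658, 126, 0)]
166 [(629, 131, 1), (636, 127, 1), (642, 124, 2), (648, 121, 2), (653, 116, 4)]
168 [(626, 124, 1), (632, 121, 2), (638, 117, 2), (645, 116, 1), (651, 112, 2)]
170 [(623, 117, 2), (629, 114, 2), (636, 113, 0), (642, 109, 2), (648, 105, 2)]
172 [(620, 111, 1), (626, 107, 3), (633, 106, 1), (639, 102, 2), (644, 98, 3)]
```

The picture shows the shut jaws at crop (337,215), and the depth data puts the fingertips at z≈53 mm. The controller reports the TCP at z=29 mm, so the tips should be at 10 mm. An earlier picture gave the same gap at another height. The reported TCP therefore lies about 42 mm below the real grasp point, while the lateral position agrees. I'll subtract 42 mm from every height I command and watch the force.

Emit:
move_arm(deltas=[0,0,0,0,0,0,0.2,0,0,0,0,0,0,0.2,0,0,0,0,0,0,0.2,0,0,0,0.7,0,0,0.2,0,0,0,1.35,0,0,0.2])

```text
time: 5.62
tcp_pos: [0.5737, -0.0005, -0.0129]
tool_rot: [0.395, 0.586, 0.395, -0.586]
ft_force: [-1.0, 0.2, 0.2]
finger_gap: 0.051
```

Emit:
move_arm(deltas=[0,0,0,0,0,0,-1,0,0,0,0,0,0,-1,0,0,0,0,0,0,-1,0,0,0,0,0,0,-1,0,0,0,0,0,0,-1])

```text
time: 6.25
tcp_pos: [0.5742, -0.0006, -0.0115]
tool_rot: [0.395, 0.587, 0.395, -0.586]
ft_force: [0.2, 0.7, 1.8]
finger_gap: 0.0096
```

Emit:
move_arm(deltas=[0,0,0,-2.5,0,0,-1,0,0,0,-2.5,0,0,-1,0,0,0,-2.5,0,0,-1,0,0,0,-2.5,0,0,-1])

```text
time: 6.75
tcp_pos: [0.5725, -0.0004, 0.0607]
tool_rot: [-0.394, -0.585, -0.396, 0.587]
ft_force: [0.7, -0.0, -1.5]
finger_gap: 0.0093
```

```bash
python3 g.py 506 -355 63 -97.4
```

```text
now [ 5.725e+02 -4.000e-01  6.070e+01] yaw -22.1 q6 0.32 gap 0.0093 F [ 0.7 -0.  -1.5] t 6.75
yaw -97 turn -75 q6~1.02 or -0.38 rot [7.53 0.02 0.01] shift [-0.07  2.38 11.79]
yaw 82 turn 105 q6~-2.12 or 2.76 rot [-1.047e+01 -1.000e-02  2.000e-02] shift [-0.07  2.38 11.79]
```

Emit:
move_arm(deltas=[7.5,0,0,-0.1,2.4,11.8,-1,7.5,0,0,-0.1,2.4,11.8,-1,7.5,0,0,-0.1,2.4,11.8,-1,7.5,0,0,-0.1,2.4,11.8,-1,7.5,0,0,-0.1,2.4,11.8,-1])

```text
time: 7.38
tcp_pos: [0.5149, -0.309, 0.0633]
tool_rot: [-0.085, -0.701, -0.086, 0.703]
ft_force: [-0.6, 0.3, -1.2]
finger_gap: 0.0097
```

```bash
python3 g.py 506 -355 63 -97.4
```

```text
now [ 514.9 -309.    63.3] yaw -76.1 q6 0.73 gap 0.0097 F [-0.6  0.3 -1.2] t 7.38
yaw -97 turn -21 q6~1.03 or 0.43 rot [2.13 0.01 0.01] shift [0.01 1.42 0.65]
yaw 82 turn 159 q6~-2.11 or 3.57 rot [-15.87  -0.02   0.02] shift [0.01 1.42 0.65]
```

Emit:
move_arm(deltas=[2.1,0,0,0,1.4,0.65,-1,2.1,0,0,0,1.4,0.65,-1,2.1,0,0,0,1.4,0.65,-1,2.1,0,0,0,1.4,0.65,-1,2.1,0,0,0,1.4,0.65,-1])

```text
time: 8.0
tcp_pos: [0.508, -0.3525, 0.0651]
tool_rot: [0.041, -0.706, 0.041, 0.706]
ft_force: [-0.7, -1.1, -1.8]
finger_gap: 0.0094
```

```bash
python3 g.py 506 -355 -7 -97.4
python3 - <<'E'
from h import *
save('side','side3')
im=cv2.imread('pics/side3.png')[200:420,230:480];cv2.imwrite('pics/c6.png',cv2.resize(im,None,fx=2.4,fy=2.4,interpolation=2))
E
```

```text
now [ 508.  -352.5   65.1] yaw -96.6 q6 1.02 gap 0.0094 F [-0.7 -1.1 -1.8] t 8.00
yaw -97 turn -1 q6~1.03 or 1.01 rot [0.08 0.   0.  ] shift [2.4  0.09 0.05]
yaw 82 turn 179 q6~-2.11 or 4.15 rot [-17.92  -0.     0.  ] shift [2.4  0.09 0.05]
```

View pics/c6.png

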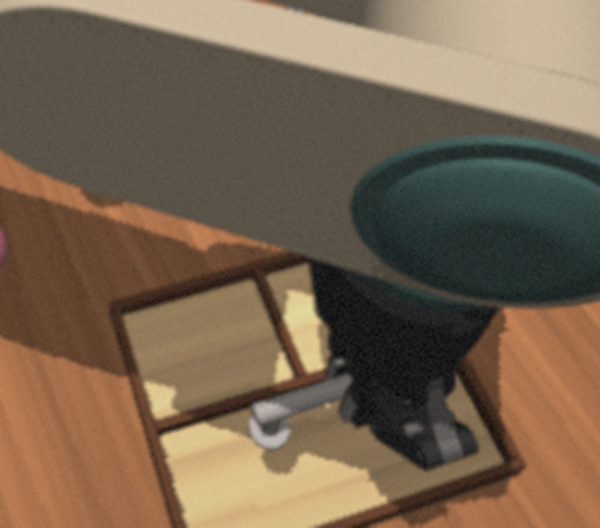

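The handle hangs level at (260,415), lined up over the long compartment. I'll lower it now.

Emit:
move_arm(deltas=[0,0,0,1.2,0.1,0.05,-1,0,0,0,2.0,0.1,0.05,-1,0,0,0,2.35,0.1,0.05,-1,0,0,0,2.35,0.1,0.05,-1,0,0,0,2.35,0.1,0.05,-1])

```text
time: 8.68
tcp_pos: [0.5065, -0.3563, -0.0041]
tool_rot: [-0.041, 0.706, -0.042, -0.705]
ft_force: [0.3, 0.7, -1.3]
finger_gap: 0.0096
```

Emit:
move_arm(deltas=[0,0,0,0,0,0,-0.3,0,0,0,0,0,0,-0.3,0,0,0,0,0,0,-0.3,0,0,0,-1.5,0,0,-0.3,0,0,0,-2.5,0,0,0.3])

```text
time: 9.3
tcp_pos: [0.5063, -0.3563, 0.0719]
tool_rot: [-0.041, 0.706, -0.042, -0.705]
ft_force: [-0.1, -0.9, -0.5]
finger_gap: 0.0471
```

```bash
python3 g.py 565 -125.5 70 -7.4
```

```text
now [ 506.3 -356.3   71.9] yaw -96.8 q6 1.02 gap 0.0471 F [-0.1 -0.9 -0.5] t 9.30
yaw -7 turn 89 q6~-0.15 or 2.18 rot [-8.94 -0.   -0.01] shift [ 0.06 -7.87 -1.03]
yaw 172 turn -91 q6~2.99 or -0.96 rot [ 9.06 -0.01  0.  ] shift [ 0.06 -7.87 -1.03]
```

Emit:
move_arm(deltas=[-8.9,0,0,0,-7.9,-1,1,-8.9,0,0,0,-7.9,-1,1,-8.9,0,0,0,-7.9,-1,1,-8.9,0,0,0,-7.9,-1,1,-8.9,0,0,0,-7.9,-1,1])

```text
time: 9.93
tcp_pos: [0.5644, -0.1206, 0.0701]
tool_rot: [0.285, 0.647, 0.285, -0.647]
ft_force: [0.0, -0.4, 0.2]
finger_gap: 0.0856
```

```bash
python3 g.py 565 -125.5 40 -7.4
```

```text
now [ 564.4 -120.6   70.1] yaw -42.4 q6 0.47 gap 0.0856 F [ 0.  -0.4  0.2] t 9.93
yaw -7 turn 35 q6~-0.15 or 1.08 rot [-3.5 -0.  -0. ] shift [1.   0.12 0.11]
yaw 172 turn -145 q6~2.99 or -2.06 rot [14.5 -0.   0. ] shift [1.   0.12 0.11]
```

Emit:
move_arm(deltas=[-3.5,0,0,0,0.12,0.11,1,-3.5,0,0,0,0.12,0.11,1,-3.5,0,0,0,0.12,0.11,1,-3.5,0,0,1,0.12,0.11,1,-3.5,0,0,1,0.12,0.11,1])

```text
time: 10.55
tcp_pos: [0.5624, -0.1286, 0.0376]
tool_rot: [-0.462, -0.533, -0.465, 0.535]
ft_force: [-0.8, 0.5, 1.2]
finger_gap: 0.0851
```

```bash
python3 g.py 565 -125.5 -14 -7.4
```

```text
now [ 562.4 -128.6   37.6] yaw -8.1 q6 -0.15 gap 0.0851 F [-0.8  0.5  1.2] t 10.55
yaw -7 turn 1 q6~-0.15 or -0.14 rot [-0.07 -0.    0.03] shift [ 1.72  0.08 -0.11]
yaw 172 turn -179 q6~2.99 or -3.28 rot [1.793e+01 4.000e-02 1.000e-02] shift [ 1.72  0.08 -0.11]
```

Emit:
move_arm(deltas=[0,0,0,0.8,0.08,-0.1,1,0,0,0,1.7,0.08,-0.1,1,0,0,0,1.7,0.08,-0.1,-1,0,0,0,1.7,0.08,-0.1,-1,0,0,0,1.7,0.08,-0.1,-1])

```text
time: 11.18
tcp_pos: [0.5682, -0.1269, -0.0089]
tool_rot: [0.465, 0.535, 0.462, -0.533]
ft_force: [-1.5, 0.1, 5.3]
finger_gap: 0.0443
```

Emit:
move_arm(deltas=[0,0,0,0,0,0,-1,0,0,0,0,0,0,-1,0,0,0,0,0,0,-1])

```text
time: 11.55
tcp_pos: [0.5682, -0.1269, -0.0089]
tool_rot: [0.465, 0.535, 0.462, -0.533]
ft_force: [-1.5, -0.1, 7.0]
finger_gap: 0.0443
```

```bash
python3 g.py 565 -125.5 65 -7.4
```

```text
now [ 568.2 -126.9   -8.9] yaw -8.1 q6 -0.14 gap 0.0443 F [-1.5 -0.1  7. ] t 11.55
yaw -7 turn 1 q6~-0.15 or -0.13 rot [-0.07  0.   -0.02] shift [-2.46 -0.1  -0.03]
yaw 172 turn -179 q6~2.99 or -3.27 rot [ 1.793e+01 -3.000e-02 -1.000e-02] shift [-2.46 -0.1  -0.03]
```

Emit:
move_arm(deltas=[0,0,0,-1.3,0,0,-1,0,0,0,-2.6,0,0,-1,0,0,0,-2.6,0,0,-1,0,0,0,-2.6,0,0,-1])

```text
time: 12.05
tcp_pos: [0.5664, -0.1263, 0.0662]
tool_rot: [-0.463, -0.534, -0.464, 0.534]
ft_force: [0.4, 0.1, -0.6]
finger_gap: 0.0444
```

```bash
python3 g.py 467 -268.5 65 -7.4
```

```text
now [ 566.4 -126.3   66.2] yaw -8.1 q6 -0.14 gap 0.0444 F [ 0.4  0.1 -0.6] t 12.05
yaw -7 turn 1 q6~-0.46 or 0.17 rot [-0.07 -0.    0.01] shift [ 0.04 -2.61  5.16]
yaw 172 turn -179 q6~2.69 or -2.97 rot [1.793e+01 1.000e-02 0.000e+00] shift [ 0.04 -2.61  5.16]
```

Emit:
move_arm(deltas=[0,0,0,0,-2.6,5.15,-1,0,0,0,0,-2.6,5.15,-1,0,0,0,0,-2.6,5.15,-1,0,0,0,0,-2.6,5.15,-1,0,0,0,0,-2.6,5.15,-1])

```text
time: 12.68
tcp_pos: [0.4675, -0.2679, 0.0656]
tool_rot: [-0.463, -0.534, -0.464, 0.534]
ft_force: [0.2, -0.8, -2.1]
finger_gap: 0.0442
```

```bash
python3 g.py 467 -268.5 -3 -7.4
```

```text
now [ 467.5 -267.9   65.6] yaw -8.1 q6 -0.45 gap 0.0442 F [ 0.2 -0.8 -2.1] t 12.68
yaw -7 turn 1 q6~-0.46 or -0.43 rot [-0.07 -0.01  0.01] shift [ 2.29 -0.01  0.03]
yaw 172 turn -179 q6~2.68 or -3.58 rot [1.793e+01 2.000e-02 1.000e-02] shift [ 2.29 -0.01  0.03]
```

Emit:
move_arm(deltas=[0,0,0,1.2,0,0,-1,0,0,0,1.9,0,0,-1,0,0,0,2.3,0,0,-1,0,0,0,2.3,0,0,-1,0,0,0,2.3,0,0,-1])

```text
time: 13.3
tcp_pos: [0.4686, -0.2683, -0.0016]
tool_rot: [0.464, 0.534, 0.463, -0.534]
ft_force: [0.7, -0.3, -1.1]
finger_gap: 0.0445
```

Emit:
move_arm(deltas=[0,0,0,0,0,0,0.25,0,0,0,0,0,0,0.25,0,0,0,0,0,0,0.25,0,0,0,-1.2,0,0,0.25,0,0,0,-2.6,0,0,0.5])

```text
time: 13.92
tcp_pos: [0.4674, -0.2681, 0.0761]
tool_rot: [-0.463, -0.534, -0.464, 0.534]
ft_force: [0.2, -0.4, 0.4]
finger_gap: 0.0639
```

```bash
python3 g.py 693 -3 75 0.5
```

```text
now [ 467.4 -268.1   76.1] yaw -8.1 q6 -0.45 gap 0.0639 F [ 0.2 -0.4  0.4] t 13.93
yaw 0 turn 9 q6~-0.08 or -0.82 rot [-0.86 -0.01  0.01] shift [ 0.04  6.2  -9.81]
yaw 180 turn -171 q6~3.06 or -3.96 rot [1.714e+01 1.000e-02 1.000e-02] shift [ 0.04  6.2  -9.81]
```

Emit:
move_arm(deltas=[-0.9,0,0,0,6.2,-9.8,1,-0.9,0,0,0,6.2,-9.8,1,-0.9,0,0,0,6.2,-9.8,1,-0.9,0,0,0,6.2,-9.8,1,-0.9,0,0,0,6.2,-9.8,1])

```text
time: 14.55
tcp_pos: [0.6716, -0.0288, 0.0761]
tool_rot: [0.504, 0.496, 0.504, -0.496]
ft_force: [0.4, -0.2, 0.7]
finger_gap: 0.0856
```

```bash
python3 g.py 693 -3 50 0.5
```

```text
now [671.6 -28.8  76.1] yaw 0.9 q6 -0.11 gap 0.0856 F [ 0.4 -0.2  0.7] t 14.55
yaw 0 turn -0 q6~-0.07 or -0.16 rot [ 0.04  0.   -0.  ] shift [ 0.87  0.73 -0.85]
yaw 180 turn 180 q6~-3.21 or 2.98 rot [-17.96   0.     0.  ] shift [ 0.87  0.73 -0.85]
```

Emit:
move_arm(deltas=[0,0,0,0,0.73,-0.85,1,0,0,0,0,0.73,-0.85,1,0,0,0,1,0.73,-0.85,1,0,0,0,1,0.73,-0.85,1,0,0,0,1,0.73,-0.85,1])

```text
time: 15.18
tcp_pos: [0.692, -0.0053, 0.0469]
tool_rot: [0.504, 0.496, 0.504, -0.496]
ft_force: [0.2, 0.8, 0.4]
finger_gap: 0.0853
```

```bash
python3 g.py 693 -3 -7 0.5
```

```text
now [692.   -5.3  46.9] yaw 0.9 q6 -0.08 gap 0.0853 F [0.2 0.8 0.4] t 15.18
yaw 0 turn -0 q6~-0.07 or -0.09 rot [ 0.04  0.   -0.  ] shift [ 1.8   0.03 -0.08]
yaw 180 turn 180 q6~-3.21 or 3.05 rot [-1.796e+01  1.000e-02  0.000e+00] shift [ 1.8   0.03 -0.08]
```

Emit:
move_arm(deltas=[0,0,0,0.9,0,-0.07,1,0,0,0,1.8,0,-0.07,1,0,0,0,1.8,0,-0.07,-1,0,0,0,1.8,0,-0.07,-1,0,0,0,1.8,0,-0.07,-1])

```text
time: 15.8
tcp_pos: [0.6931, -0.0027, -0.0057]
tool_rot: [0.505, 0.497, 0.503, -0.495]
ft_force: [0.1, -0.7, -0.0]
finger_gap: 0.032
```

Emit:
move_arm(deltas=[0,0,0,0,0,0,-1,0,0,0,0,0,0,-1,0,0,0,0,0,0,-1])

```text
time: 16.18
tcp_pos: [0.6931, -0.0026, -0.0058]
tool_rot: [0.505, 0.497, 0.503, -0.495]
ft_force: [-0.0, 0.0, 6.2]
finger_gap: 0.0274
```

Castor gripped (27.4 mm against 28). I'll lift it.

Emit:
move_arm(deltas=[0,0,0,-1.3,0,0,-1,0,0,0,-2.7,0,0,-1,0,0,0,-2.7,0,0,-1,0,0,0,-2.7,0,0,-1])

```text
time: 16.68
tcp_pos: [0.6913, -0.0024, 0.0717]
tool_rot: [0.504, 0.496, 0.504, -0.496]
ft_force: [-0.5, 0.2, -2.3]
finger_gap: 0.0275
```

```bash
python3 g.py 566 -280 75 -7.4
```

```text
now [691.3  -2.4  71.7] yaw 0.9 q6 -0.07 gap 0.0275 F [-0.5  0.2 -2.3] t 16.68
yaw -7 turn -8 q6~-0.38 or 0.24 rot [0.83 0.   0.01] shift [-0.1  -4.33  9.18]
yaw 172 turn 172 q6~-3.53 or 3.38 rot [-1.717e+01 -1.000e-02  0.000e+00] shift [-0.1  -4.33  9.18]
```

Emit:
move_arm(deltas=[0.8,0,0,-0.1,-4.3,9.2,-1,0.8,0,0,-0.1,-4.3,9.2,-1,0.8,0,0,-0.1,-4.3,9.2,-1,0.8,0,0,-0.1,-4.3,9.2,-1,0.8,0,0,-0.1,-4.3,9.2,-1])

```text
time: 17.3
tcp_pos: [0.5652, -0.282, 0.0736]
tool_rot: [-0.467, -0.53, -0.469, 0.53]
ft_force: [0.5, -0.4, -1.5]
finger_gap: 0.0274
```

Emit:
move_arm(deltas=[0,0,0,0,0,0,-1])

```text
time: 17.42
tcp_pos: [0.5646, -0.2836, 0.0736]
tool_rot: [-0.466, -0.53, -0.468, 0.532]
ft_force: [0.2, 0.7, -1.4]
finger_gap: 0.0274
```

```bash
python3 g.py 566 -280 1 -7.4
```

```text
now [ 564.6 -283.6   73.6] yaw -7.4 q6 -0.39 gap 0.0274 F [ 0.2  0.7 -1.4] t 17.43
yaw -7 turn -0 q6~-0.39 or -0.40 rot [ 0.   -0.    0.02] shift [ 2.42  0.04 -0.13]
yaw 172 turn 180 q6~-3.53 or 2.74 rot [-1.8e+01 -3.0e-02 -1.0e-02] shift [ 2.42  0.04 -0.13]
```

Emit:
move_arm(deltas=[0,0,0,1.2,0,-0.1,-1,0,0,0,2.1,0,-0.1,-1,0,0,0,2.44,0,-0.1,-1,0,0,0,2.44,0,-0.1,-1,0,0,0,2.44,0,-0.1,-1])

```text
time: 18.05
tcp_pos: [0.5684, -0.2775, 0.0033]
tool_rot: [0.469, 0.53, 0.468, -0.53]
ft_force: [0.3, -0.0, -1.7]
finger_gap: 0.0275
```

Emit:
move_arm(deltas=[0,0,0,0,0,0,0.1,0,0,0,0,0,0,0.1,0,0,0,0,0,0,0.1,0,0,0,-1.2,0,0,0.1,0,0,0,-2.7,0,0,0.5])

```text
time: 18.68
tcp_pos: [0.5671, -0.2772, 0.0835]
tool_rot: [-0.467, -0.53, -0.469, 0.53]
ft_force: [-0.2, -0.2, 0.3]
finger_gap: 0.0635
```

```bash
python3 g.py 454.5 -123 60 -45
```

```text
now [ 567.1 -277.2   83.5] yaw -7.1 q6 -0.39 gap 0.0635 F [-0.2 -0.2  0.3] t 18.68
yaw -45 turn -38 q6~0.46 or -1.24 rot [ 3.79 -0.    0.02] shift [ 0.8  -4.35 -4.64]
yaw 135 turn 142 q6~-2.68 or 1.90 rot [-14.21  -0.02  -0.  ] shift [ 0.8  -4.35 -4.64]
```

Emit:
move_arm(deltas=[3.8,0,0,0.5,-4.35,-4.6,1,3.8,0,0,0.5,-4.35,-4.6,1,3.8,0,0,0.5,-4.35,-4.6,1,3.8,0,0,0.5,-4.35,-4.6,1,3.8,0,0,0.5,-4.35,-4.6,1])

```text
time: 19.3
tcp_pos: [0.4553, -0.1243, 0.0692]
tool_rot: [0.271, 0.653, 0.27, -0.653]
ft_force: [0.3, -0.6, 0.6]
finger_gap: 0.0857
```

```bash
python3 g.py 454.5 -123 -15 -45;python3 - <<'E'
from h import *
save('top','top4')
im=cv2.imread('pics/top4.png')[90:320,130:460];cv2.imwrite('pics/c7.png',cv2.resize(im,None,fx=2.4,fy=2.4,interpolation=2))
E
```

```text
now [ 455.3 -124.3   69.2] yaw -45.0 q6 0.44 gap 0.0857 F [ 0.3 -0.6  0.6] t 19.30
yaw -45 turn -0 q6~0.44 or 0.44 rot [ 0.   -0.   -0.01] shift [ 2.81 -0.05 -0.01]
yaw 135 turn 180 q6~-2.70 or 3.58 rot [-1.8e+01  1.0e-02 -0.0e+00] shift [ 2.81 -0.05 -0.01]
```

View pics/c7.png

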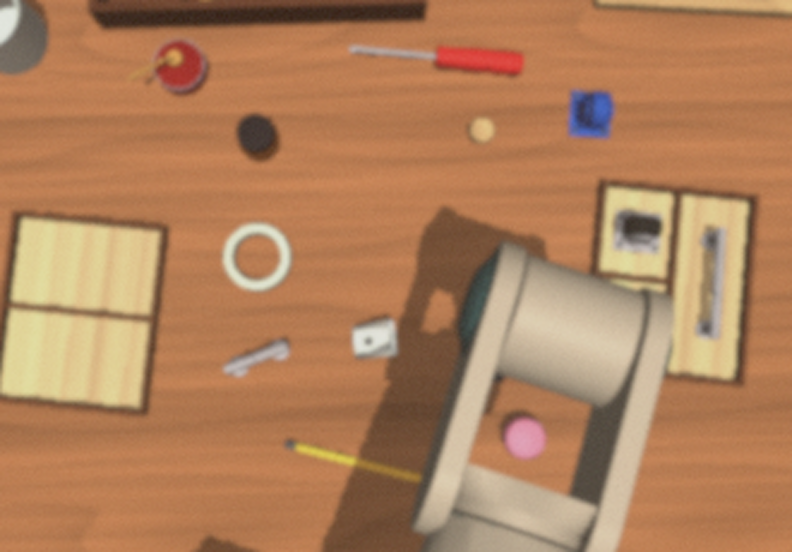

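The handle at (710,280) and the castor at (640,230) both stand in their compartments. The knob is next.

Emit:
move_arm(deltas=[0,0,0,1.4,0,0,1,0,0,0,2.8,0,0,1,0,0,0,2.8,0,0,1,0,0,0,2.8,0,0,-1,0,0,0,2.8,0,0,-1])

```text
time: 19.98
tcp_pos: [0.4568, -0.1253, -0.0132]
tool_rot: [0.271, 0.654, 0.269, -0.652]
ft_force: [0.8, -0.4, 0.5]
finger_gap: 0.0514
```

Emit:
move_arm(deltas=[0,0,0,0,0,0,-1,0,0,0,0,0,0,-1,0,0,0,0,0,0,-1,0,0,0,0,0,0,-1])

```text
time: 20.48
tcp_pos: [0.4566, -0.1251, -0.0132]
tool_rot: [0.271, 0.654, 0.269, -0.653]
ft_force: [-1.7, -0.4, 5.9]
finger_gap: 0.0419
```

Emit:
move_arm(deltas=[0,0,0,-1.3,0,0,-1,0,0,0,-2.6,0,0,-1,0,0,0,-2.6,0,0,-1,0,0,0,-2.6,0,0,-1])

```text
time: 20.98
tcp_pos: [0.4551, -0.1245, 0.0625]
tool_rot: [0.27, 0.653, 0.27, -0.653]
ft_force: [0.1, -0.3, -1.0]
finger_gap: 0.0419
```

```bash
python3 g.py 444 327.5 65 -45
```

```text
now [ 455.1 -124.5   62.5] yaw -45.1 q6 0.44 gap 0.0419 F [ 0.1 -0.3 -1. ] t 20.98
yaw -45 turn 0 q6~1.34 or -0.46 rot [-0.01  0.   -0.  ] shift [ -0.08 -10.93 -10.38]
yaw 135 turn -180 q6~4.48 or -3.60 rot [17.99 -0.   -0.  ] shift [ -0.08 -10.93 -10.38]
```

Emit:
move_arm(deltas=[0,0,0,-0.2,-10.9,-10.4,-1,0,0,0,-0.2,-10.9,-10.4,-1,0,0,0,-0.2,-10.9,-10.4,-1,0,0,0,-0.2,-10.9,-10.4,-1,0,0,0,-0.2,-10.9,-10.4,-1])

```text
time: 21.6
tcp_pos: [0.4471, 0.1896, 0.0656]
tool_rot: [-0.27, -0.653, -0.27, 0.654]
ft_force: [1.3, -0.6, -0.4]
finger_gap: 0.0415
```

```bash
python3 g.py 444 327.5 65 -45
```

```text
now [447.1 189.6  65.6] yaw -45.1 q6 1.11 gap 0.0415 F [ 1.3 -0.6 -0.4] t 21.60
yaw -45 turn 0 q6~1.35 or 0.88 rot [-0.01  0.01  0.  ] shift [ 0.01 -3.33 -3.17]
yaw 135 turn -180 q6~4.49 or -2.26 rot [ 1.799e+01  1.000e-02 -2.000e-02] shift [ 0.01 -3.33 -3.17]
```

Emit:
move_arm(deltas=[0,0,0,0,-3.3,-3.15,-1,0,0,0,0,-3.3,-3.15,-1,0,0,0,0,-3.3,-3.15,-1,0,0,0,0,-3.3,-3.15,-1,0,0,0,0,-3.3,-3.15,-1])

```text
time: 22.22
tcp_pos: [0.4452, 0.3232, 0.0662]
tool_rot: [-0.27, -0.653, -0.27, 0.654]
ft_force: [-0.2, 0.5, -0.5]
finger_gap: 0.042
```

```bash
python3 g.py 444 327.5 -8 -45
```

```text
now [445.2 323.2  66.2] yaw -45.1 q6 1.35 gap 0.0420 F [-0.2  0.5 -0.5] t 22.23
yaw -45 turn 0 q6~1.35 or 1.34 rot [-0.01  0.01 -0.  ] shift [ 2.47 -0.13 -0.08]
yaw 135 turn -180 q6~4.50 or -1.80 rot [ 1.799e+01 -0.000e+00 -1.000e-02] shift [ 2.47 -0.13 -0.08]
```

Emit:
move_arm(deltas=[0,0,0,1.2,0,0,-1,0,0,0,2.0,0,0,-1,0,0,0,2.45,0,0,-1,0,0,0,2.45,0,0,-1,0,0,0,2.45,0,0,-1])

```text
time: 22.85
tcp_pos: [0.4459, 0.3245, -0.0058]
tool_rot: [0.27, 0.654, 0.27, -0.653]
ft_force: [0.2, 0.1, -0.8]
finger_gap: 0.0417
```

Emit:
move_arm(deltas=[0,0,0,0,0,0,0.4,0,0,0,0,0,0,0.4,0,0,0,0,0,0,0.4,0,0,0,-1.2,0,0,0.4,0,0,0,-2.6,0,0,0.5])

```text
time: 23.48
tcp_pos: [0.4446, 0.3243, 0.0714]
tool_rot: [-0.27, -0.653, -0.27, 0.654]
ft_force: [0.1, -0.6, -0.2]
finger_gap: 0.0638
```

```bash
python3 g.py 456.5 -4 70 5
```

```text
now [444.6 324.3  71.4] yaw -45.1 q6 1.35 gap 0.0638 F [ 0.1 -0.6 -0.2] t 23.48
yaw 5 turn 50 q6~-0.16 or 2.86 rot [-5.01  0.01  0.01] shift [0.06 8.03 7.45]
yaw 185 turn -130 q6~2.98 or -0.28 rot [ 1.299e+01  1.000e-02 -1.000e-02] shift [0.06 8.03 7.45]
```

Emit:
move_arm(deltas=[-5,0,0,0,8,7.45,1,-5,0,0,0,8,7.45,1,-5,0,0,0,8,7.45,1,-5,0,0,0,8,7.45,1,-5,0,0,0,8,7.45,1])

```text
time: 24.1
tcp_pos: [0.4558, 0.045, 0.0717]
tool_rot: [0.513, 0.487, 0.513, -0.487]
ft_force: [-0.6, -0.4, 0.0]
finger_gap: 0.0853
```

```bash
python3 g.py 456.5 -4 55 5
```

```text
now [455.8  45.   71.7] yaw 3.0 q6 -0.03 gap 0.0853 F [-0.6 -0.4  0. ] t 24.10
yaw 5 turn 2 q6~-0.18 or 0.11 rot [-0.2   0.   -0.01] shift [ 0.56 -0.06  1.63]
yaw 185 turn -178 q6~2.97 or -3.03 rot [ 1.78e+01 -1.00e-02 -0.00e+00] shift [ 0.56 -0.06  1.63]
```

Emit:
move_arm(deltas=[-0.2,0,0,0,-0.06,1.63,1,-0.2,0,0,0,-0.06,1.63,1,-0.2,0,0,0.5,-0.06,1.63,1,-0.2,0,0,0.5,-0.06,1.63,1])

```text
time: 24.6
tcp_pos: [0.4551, -0.0011, 0.0545]
tool_rot: [0.519, 0.478, 0.521, -0.48]
ft_force: [-0.8, 0.4, 0.5]
finger_gap: 0.0852
```

```bash
python3 g.py 456.5 -4 -15 5
```

```text
now [455.1  -1.1  54.5] yaw 4.7 q6 -0.17 gap 0.0852 F [-0.8  0.4  0.5] t 24.60
yaw 5 turn 0 q6~-0.18 or -0.16 rot [-0.03 -0.    0.02] shift [2.32 0.04 0.1 ]
yaw 185 turn -180 q6~2.96 or -3.30 rot [1.797e+01 3.000e-02 1.000e-02] shift [2.32 0.04 0.1 ]
```

Emit:
move_arm(deltas=[0,0,0,1.2,0.04,0.05,1,0,0,0,2.3,0.04,0.05,1,0,0,0,2.3,0.04,0.05,1,0,0,0,2.3,0.04,0.05,-1,0,0,0,2.3,0.04,0.05,-1])

```text
time: 25.22
tcp_pos: [0.4588, -0.0035, -0.011]
tool_rot: [0.521, 0.48, 0.519, -0.479]
ft_force: [0.8, 0.0, 0.4]
finger_gap: 0.0518
```

Emit:
move_arm(deltas=[0,0,0,0,0,0,-1,0,0,0,0,0,0,-1,0,0,0,0,0,0,-1,0,0,0,0,0,0,-1])

```text
time: 25.72
tcp_pos: [0.4586, -0.0037, -0.0113]
tool_rot: [0.52, 0.48, 0.519, -0.479]
ft_force: [-1.1, 0.6, 6.2]
finger_gap: 0.0352
```

Emit:
move_arm(deltas=[0,0,0,-1.3,0,0,-1,0,0,0,-2.8,0,0,-1,0,0,0,-2.8,0,0,-1,0,0,0,-2.8,0,0,-1])

```text
time: 26.22
tcp_pos: [0.4572, -0.0036, 0.0707]
tool_rot: [0.52, 0.479, 0.52, -0.479]
ft_force: [-0.3, 0.1, -1.3]
finger_gap: 0.0357
```

```bash
python3 g.py 543.5 310 72 -7
```

```text
now [457.2  -3.6  70.7] yaw 4.7 q6 -0.17 gap 0.0357 F [-0.3  0.1 -1.3] t 26.23
yaw -7 turn -12 q6~0.56 or -0.90 rot [1.17 0.   0.  ] shift [ -0.04   3.72 -10.19]
yaw 173 turn 168 q6~-2.58 or 2.24 rot [-1.683e+01 -1.000e-02  0.000e+00] shift [ -0.04   3.72 -10.19]
```

Emit:
move_arm(deltas=[1.2,0,0,0,3.7,-10.2,-1,1.2,0,0,0,3.7,-10.2,-1,1.2,0,0,0,3.7,-10.2,-1,1.2,0,0,0,3.7,-10.2,-1,1.2,0,0,0,3.7,-10.2,-1])

```text
time: 26.85
tcp_pos: [0.5372, 0.2911, 0.0691]
tool_rot: [-0.467, -0.53, -0.467, 0.532]
ft_force: [1.3, -1.9, -0.5]
finger_gap: 0.0354
```

Emit:
move_arm(deltas=[0,0,0,0,0,0,-1])

```text
time: 26.98
tcp_pos: [0.5364, 0.2927, 0.0677]
tool_rot: [-0.467, -0.528, -0.469, 0.532]
ft_force: [0.6, 0.6, -1.3]
finger_gap: 0.036
```

```bash
python3 g.py 543.5 310 -5.5 -7
```

```text
now [536.4 292.7  67.7] yaw -7.1 q6 0.56 gap 0.0360 F [ 0.6  0.6 -1.3] t 26.98
yaw -7 turn 0 q6~0.58 or 0.54 rot [-0.01  0.01  0.03] shift [ 2.44  0.18 -0.61]
yaw 173 turn -180 q6~3.72 or -2.60 rot [17.99  0.04 -0.02] shift [ 2.44  0.18 -0.61]
```

Emit:
move_arm(deltas=[0,0,0,0.8,0.2,-0.6,-1,0,0,0,2.0,0.2,-0.6,-1,0,0,0,2.42,0.2,-0.6,-1,0,0,0,2.42,0.2,-0.6,-1,0,0,0,2.42,0.2,-0.6,-1])

```text
time: 27.6
tcp_pos: [0.5469, 0.3066, 0.0004]
tool_rot: [0.467, 0.532, 0.467, -0.53]
ft_force: [0.3, -0.3, -1.1]
finger_gap: 0.0355
```

Emit:
move_arm(deltas=[0,0,0,0,0,0,0.15,0,0,0,0,0,0,0.15,0,0,0,0,0,0,0.15,0,0,0,-1.2,0,0,0.15,0,0,0,-4,0,0,0.4])

```text
time: 28.22
tcp_pos: [0.5445, 0.3058, 0.0956]
tool_rot: [-0.466, -0.529, -0.467, 0.533]
ft_force: [1.2, 1.2, 0.7]
finger_gap: 0.0596
```

```bash
python3 g.py 330 0 250 -7
```

```text
now [544.5 305.8  95.6] yaw -7.3 q6 0.58 gap 0.0596 F [1.2 1.2 0.7] t 28.23
yaw -7 turn 0 q6~0.06 or 1.10 rot [-0.03  0.02  0.03] shift [-5.08 -5.81 11.04]
yaw 173 turn -180 q6~3.20 or -2.04 rot [17.97  0.05 -0.03] shift [-5.08 -5.81 11.04]
```

Emit:
move_arm(deltas=[0,0,0,-5,-1,2,0.4,0,0,0,-5,-5,9,0.4,0,0,0,-5,-5,9,0.4,0,0,0,-5,-5,9,0.4,0,0,0,-5,-5,9,0.4])

```text
time: 28.85
tcp_pos: [0.3888, 0.0935, 0.2331]
tool_rot: [0.467, 0.531, 0.467, -0.531]
ft_force: [0.8, -1.5, 0.3]
finger_gap: 0.06
```

Emit:
move_arm(deltas=[0,0,0,0,0,0,0.4,0,0,0,0,0,0,0.4])

```text
time: 29.1
tcp_pos: [0.3903, 0.0949, 0.2323]
tool_rot: [0.467, 0.531, 0.467, -0.531]
ft_force: [0.4, 0.0, 0.3]
finger_gap: 0.0598
```

Run:
```python
from h import *
print(state()['tcp_pos'])
ims=[]
T={'t3':(np.array([.5115,-.315]),-7.4),'t2':(np.array([.494,.3215]),-7.0)}
for c in ['top','side']:
    im,d=save(c,c+'9'); P=cloud(c,d)
    for q in ['long_handle','castor','tin','large_knob','bracket','short_handle','small_knob']:
        for r in pinpoint(c,q):
            p=np.array(r['position']); k='t3' if p[1]<-.2 else 't2'; o,a=T[k];a=np.radians(a); v=p[:2]-o
            print(c,q,round(r['p'],2),np.round(p*1000).tolist(),k,np.round([v@[np.cos(a),np.sin(a)]*1000,v@[-np.sin(a),np.cos(a)]*1000]).tolist())
    for n,x,y,r in [('long',.506,-.356,.07),('castor',.567,-.277,.035),('tin',.467,-.268,.035),('knob',.445,.3245,.035),('br',.546,.313,.035),('short',.44,.13,.05),('small',.679,-.117,.03)]:
        m=(np.hypot(P[...,0]-x,P[...,1]-y)<r)&(P[...,2]>.022-.006*(n=='small'))&(P[...,2]<.1); q=P[m]
        if len(q)>5: print(c,n,'zmax %.1f'%(np.percentile(q[:,2],97)*1000),'median z %.1f'%(np.median(q[:,2])*1000),cv2.minAreaRect((q[:,:2]*1000).astype(np.float32)))
a=cv2.resize(cv2.imread('pics/top9.png')[100:290,120:470],(700,380));b=cv2.imread('pics/side9.png')
cv2.imwrite('pics/c8.png',a);cv2.imwrite('pics/c9.png',cv2.resize(b[80:420,100:480],None,fx=1.7,fy=1.7,interpolation=2))
```

```text
[0.39028412 0.09492562 0.23234958]
top long_handle 0.86 [509.0, -355.0, 5.0] t3 [3.0, -40.0]
top long_handle 0.54 [678.0, -116.0, 1.0] t2 [235.0, -412.0]
top castor 0.84 [696.0, -238.0, -3.0] t3 [172.0, 100.0]
top castor 0.72 [569.0, -284.0, 3.0] t3 [53.0, 38.0]
top tin 0.89 [471.0, -271.0, 1.0] t3 [-46.0, 39.0]
top large_knob 0.67 [349.0, -146.0, -1.0] t2 [-87.0, -482.0]
top large_knob 0.6 [446.0, 326.0, 5.0] t2 [-48.0, -1.0]
top bracket 0.82 [549.0, 316.0, 5.0] t2 [55.0, 2.0]
top bracket 0.75 [567.0, -285.0, -0.0] t3 [51.0, 37.0]
top short_handle 0.61 [439.0, 131.0, -0.0] t2 [-32.0, -196.0]
top small_knob 0.63 [680.0, -116.0, 2.0] t2 [238.0, -411.0]
top small_knob 0.34 [439.0, 130.0, -2.0] t2 [-31.0, -196.0]
top long zmax 42.9 median z 39.2 ((506.647705078125, -356.343994140625), (84.65866088867188, 116.2882308959961), 84.55450439453125)
top castor zmax 63.8 median z 55.2 ((567.8369140625, -276.22515869140625), (38.28607177734375, 31.284334182739258), 74.89094543457031)
top tin zmax 44.4 median z 41.0 ((467.1530456542969, -266.264404296875), (46.6099739074707, 42.584774017333984), 
[... 1379 characters left out ...]
6), 84.85757446289062)
side tin zmax 44.2 median z 42.0 ((469.0902099609375, -268.03082275390625), (45.48301696777344, 45.65849304199219), 40.556453704833984)
side knob zmax 44.9 median z 40.7 ((449.7381286621094, 321.5820007324219), (38.69049835205078, 40.9825325012207), 49.28954315185547)
side br zmax 50.4 median z 37.9 ((548.0547485351562, 303.3185729980469), (26.56279754638672, 33.416847229003906), 81.54424285888672)
side short zmax 37.5 median z 35.1 ((441.4019775390625, 128.81407165527344), (11.375455856323242, 69.70187377929688), 19.552658081054688)
side small zmax 26.9 median z 24.6 ((679.0785522460938, -117.93016052246094), (24.683452606201172, 26.44523048400879), 17.24358367919922)
```

View pics/c8.png

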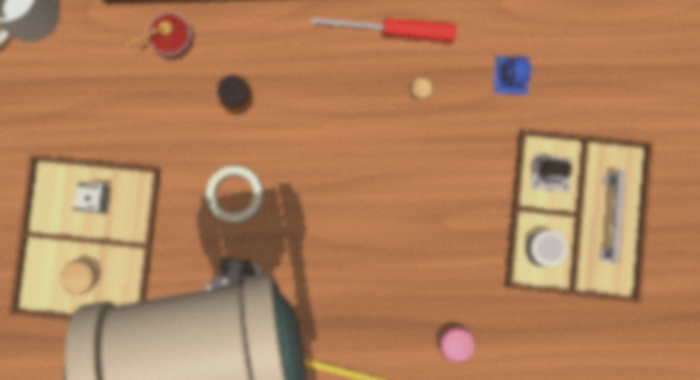

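View pics/c9.png

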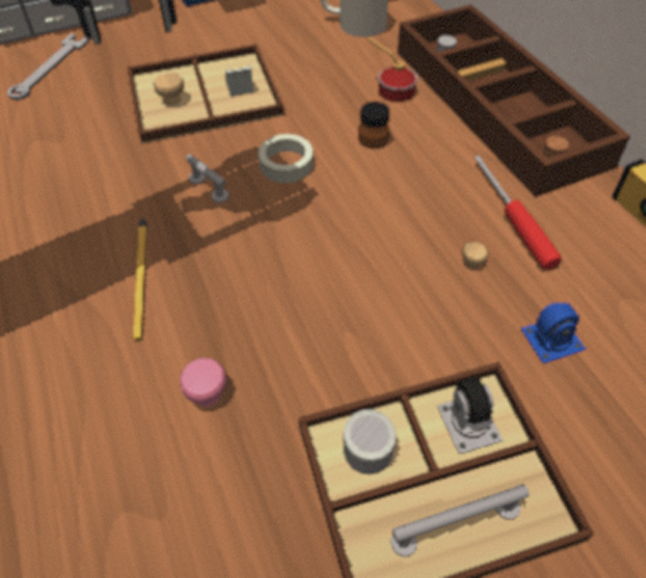

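Both pictures show all five fittings upright in their own compartments. In the side view these are the tin (370,440), castor (472,410), handle (460,515), knob (168,85) and bracket (240,80). Their tops sit about 5 mm higher than they did on the bench, as they should on the tray floor. The short handle (207,178) and small knob (475,255) haven't moved. I'll hand it in.

```bash
python3 -c "
from workcell import *
s=state();print(s['tcp_pos'],s['finger_gap'],s['ft_force']);print(sign_off())"
```

```text
[0.39011125 0.09477975 0.23226928] 0.059564879250481186 [ 0.69906034 -0.29286111  0.13409345]
the job is handed in; nothing more can be done
None
```

Both kits are made up and the job is handed in, at about 30 s on the robot's clock; `sign_off` gives no verdict.

- **Three-compartment tray:** the long handle is in the long compartment. The castor is in the short one at +x and the tin in the one at -x.
- **Two-compartment tray:** the large knob is in the -x compartment and the bracket in the +x one.

**What went wrong:** my first two tries at the handle closed on air and moved nothing. Depth images at two heights showed the real grasp point about 42 mm above the reported TCP. The sideways position agreed, so I corrected every later height by 42 mm. The castor and the bracket were let go a few millimetres above the tray floor (about 4 mm and 7 mm by the arm's readings).

**Last checks (both cameras):**
- **Kit parts:** each one stands upright with its origin well inside its compartment. Their tops are about 4–6 mm higher than on the bench, which fits the 5 mm tray floor.
- **Short handle and small knob:** both are within about 1 mm of where they started.
- **Robot:** the arm is clear, with the gripper empty.

**What disagreed:** the detectors gave a few false or look-alike hits: the blue castor, the pink knob, and some low-confidence handle, knob and bracket labels. I ruled these out against the pictures. Some rectangle sizes in the last depth check were also off, because the tray rim or the shelf of the height cut got into them.

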